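# Ready the vegetable slicer: index the cutter plate and hold the pusher in the feed chute

### The job

Get the vegetable slicer ready for a cut. Turn its cutter plate by the red knob one click on (counter-clockwise from above), so that the open orange frame stands under the feed chute; then take the blue pusher out of its wooden stand by the handle and pass it down the chute until its foot has come right through the orange frame, but stop with its collar still clear of the chute rim. Finish while holding the pusher there in the gripper - do not let go - and leave the shaker, the sauce cup and the mixing bowl where they are.

Things in the scene. Friction and masses are not known exactly. Their poses are not given: they have to be found in the camera images.
- slicer: Fixed vegetable slicer: round white base 244 mm across, 28 mm high, with a steel post carrying the cutter plate; at its +x side a white column (44 x 84 mm, 126 mm high, centre 146 mm from the origin) carries the grey feed chute over the plate. Origin: centre of the underside, on the plate's axis; z up, x towards the chute. Place and yaw vary.
- chute_mouth (a point): Centre of the grey feed chute's mouth, in its rim plane, 130 mm above the table, 70 mm from the plate's axis along the slicer's x; axes as the slicer's. Straight upright slot, inside 59 mm (x) by 22 mm (y), flared over the top 8 mm by about 4 mm a side. It ends 36 mm below the rim; the plate lies 42 to 50 mm below the rim; under it is free space to 100 mm below the rim.
- plate_axis (a point): Point on the vertical axis of the cutter plate, at the plate's top face, 88 mm above the table.
- cutter_plate (a joint): Plate angle, rad, growing counter-clockwise from above; sprung detents at 0, 1.047, 2.094. Starts near 0, a closed white cassette under the chute; at 1.047 the open orange frame (opening 70 mm radial by 32 mm) is under it; at 2.094 another closed one. Range -0.15 to 2.25. Takes about 8 N at the knob; past 0.55 it snaps on to 1.047. Let go, it settles in the nearest detent.
- turn_knob (a point): Middle of the red upright knob on the cutter plate: a round post 16 mm in diameter, 95 mm from the plate's axis, standing 45 mm above the plate's top face; this point is 26 mm above that face (114 mm above the table). It circles with the plate.
- pusher: Loose blue pusher, about 0.16 kg, same after a half turn: blade 56 mm (x) by 20 mm (y), 85 mm tall; on it a collar 78 x 42 mm, 6 mm thick; on that a handle bar 50 mm (x) by 18 mm (y), 48 mm tall. Origin: centre of the foot (underside); z up. Starts upright in the stand, foot 6 mm above the table. The collar meets the chute rim when the foot is 85 mm below it.
- pusher_grip (a point): Middle of the pusher's handle bar, where to grasp it across its 18 mm thickness: 118 mm above the foot, 27 mm above the collar's top, 21 mm below the bar's top.
- stand: Fixed wooden stand, an open box 76 x 40 mm and 45 mm tall with 6 mm walls and floor (well 64 x 28 mm), long side along its x; the pusher stands in it. Origin: centre of the underside. Its place and yaw vary.
- shaker: Loose steel shaker, 40 mm in diameter, 78 mm tall, a bystander. Origin: centre of the underside.
- sauce_cup: Loose black cup, 52 mm in diameter, 50 mm tall, a bystander. Origin: centre of the underside.
- mixing_bowl: Loose steel bowl, 140 mm in diameter, 65 mm tall, a bystander. Origin: centre of the underside.
Not all that is in view belongs to the job. There is more than one size of the pusher; the job needs the smallest.

How it is judged:
By the outcome, as a careful person would: the job done as asked, in the order asked, and still so for the second after the job is handed in, while the arm keeps its last pose, push and grip.
It also fails if it takes over 64 s, if anything falls off the work surface, if the arm or the gripper's body presses on something with over 40 N, if the wrist force passes 120 N, or if a joint passes its speed limit or range.

### The arm

A 6-joint arm with a two-finger parallel gripper is mounted at the origin on the work surface. World frame = base frame: x ahead of the robot, y to its left, z up, the work surface at z = 0. Lengths are in mm, angles in degrees, forces in N, time in s.
With the tool pointing down it reaches from about 400 to 925 mm from the base axis. Payload 12.5 kg.
Tool frame: the origin (TCP) lies at the very end of the fingers, on their centre line; the grasp point (between the pads) lies behind it (bot.tcp_to_grasp is the z of the grasp point in the tool frame, in mm); z points along the fingers, y is the line along which they close (so a half turn about z gives the same grasp; the last joint's range is limited). The gripper opens to 95 mm and grips with 3 to 60 N. Pads are 20 mm wide; open, the fingers measure 119 mm over their backs; the gripper's body (75 mm by 180 mm) begins 59 mm behind the grasp point.
Start: joints at [-78.759, 28.126, 89.318, -0, 62.55, -6.05], TCP at [185.798, -596.763, 214.661] pointing down, gripper open.
Joint ranges: [-177.58, 177.58], [-47.91, 125.51], [2.72, 160], [-65.01, 245.01], [3.68, 167.84], [-153.87, 153.87]. Speed limits (degrees/s): [127.2, 127.2, 159.86, 180, 180, 180].

### API

Orientations are given as a 3x3 rotation matrix whose columns are the frame's x, y, z axes.
In Python, from rig import readout, imaging, bot gives the robot as it stands.
- The arm moves only by the tool apply_moves, never from a script. Its argument "rows" is a list of rows, each a list of 7 numbers: the shift along the world's x, y, z in mm, then the turn, a rotation vector about the world's x, y, z in degrees, then the finger opening in mm, from 0 to 95.1. A call has 1 to 8 rows; each row shifts and turns the commanded pose from where the row before left it; what a row does not reach is not made up. A row lasts 1/12 s, in which the tool goes at most 41.7 mm and 7.16 degrees, less where a joint would pass 70% of its speed; a pose out of reach is approached as far as the arm can. A call with a gripper value outside its range is refused whole. The fingers move at their own pace and stop on an object; the grip force is fixed at half the most. Time passes only in rows, so rows that do not move let the fingers close. It gives the time, the measured TCP pose, the force, the opening and the grip force at its end, in the units of the state.
- readout.observe(): the state, without advancing time (a new reading comes with each control period).
- imaging.read_camera(name): name is "side" or "top" or "wrist"; returns the picture (400x640x3 uint8, blue, green, red); there is no depth.
- imaging.get_calibration(name): a dict with "K" (3x3 intrinsics, pixels), "k1" (the pictures are not rectified: a ray, as slopes to the right and down, at radius r is drawn at 1 + k1 r^2 times it, then the intrinsics apply), "origin" and "attitude" of the camera in the world. Camera axes: x right, y up, looking along -z (the intrinsics and any distortion apply to the point x, -y, -z); pixel columns grow to the right and rows downward; lengths in mm; the calibration is good to about 2 mm. A picture is of the moment at which its call begins: read the wrist's pose just before it. get_calibration takes no time and is no camera call; for the wrist camera it gives the pose at the moment of the call.
- bot.close_job(): hands the job in; it is judged then, once.
The state is a dict: "time": time; "q": joint angles; "qvel": joint speeds; "joint_torque": joint torques, N m; "tcp_pos": TCP position; "ee_rot": TCP orientation; "wrist_force": force on the tool from outside, world axes, zero at the start; "ft_torque": the same for the moment, N m; "width": opening from 0.0 (shut) to 1.0 (fully open); "grip_force": force on a finger pad.
Only numpy, scipy, OpenCV 4.12 (cv2) and the standard library are available. Lean on these libraries where they do the work, as an engineer would, in place of code of your own. Each camera call takes 0.05 s, during which the arm holds its last target. There are 200 camera calls.

## Working session

There is one attempt and no reset: what is moved stays moved. The work goes in short steps, Python scripts to look and compute and a tool call to move; the robot and the scene stay as the last step left them, time stands still between calls to the robot, and variables do not carry over. Pictures are saved under pics/ and viewed, at most 10 in all, crops included, and the job is handed in when it is done.

Besides the shell and the picture viewer there is one more tool, called after "Request:" as a command line: name --pt "numbers of a row" for each row, then --argument value for the rest. apply_moves: Moves the arm, as the interface text tells. Its arguments: {"type":"object","properties":{"rows":{"type":"array"}},"required":["rows"]}

```bash
mkdir -p pics
cat > h.py <<'E'
import numpy as np, cv2
from rig import readout, imaging, bot
def ray(c,uv):
    K=np.array(c["K"]);p=np.linalg.solve(K,[uv[0],uv[1],1.0])[:2];s=p.copy()
    for _ in range(30): s=p/(1+c["k1"]*(s@s))
    d=np.array(c["attitude"])@np.array([s[0],-s[1],-1.0]);return np.array(c["origin"],float),d
def onz(c,uv,z):
    o,d=ray(c,uv);return o+d*(z-o[2])/d[2]
def proj(c,P):
    x=np.array(c["attitude"]).T@(np.array(P,float)-np.array(c["origin"]));s=np.array([x[0],-x[1]])/-x[2]
    s=s*(1+c["k1"]*(s@s));return (np.array(c["K"])@[s[0],s[1],1])[:2]
E
python3 - <<'E'
from h import *
for n in("top","side"):
    cv2.imwrite(f"pics/{n}0.png",imaging.read_camera(n));c=imaging.get_calibration(n);print(n,np.round(c["K"],1).tolist(),c["k1"],np.round(c["origin"]),np.round(c["attitude"],3).tolist())
print(bot.tcp_to_grasp, readout.observe()["time"])
E
```

```text
top [[468.8, 0.0, 322.3], [0.0, 468.8, 196.5], [0.0, 0.0, 1.0]] 0.01762240814949191 [458.  18. 984.] [[0.014, 0.99, -0.137], [-1.0, 0.014, -0.004], [-0.002, 0.137, 0.991]]
side [[444.7, 0.0, 319.6], [0.0, 444.7, 195.2], [0.0, 0.0, 1.0]] -0.09198714718770751 [431. 944. 644.] [[-0.986, 0.065, -0.155], [-0.168, -0.478, 0.862], [-0.018, 0.876, 0.482]]
-18.8 0.1
```

View pics/top0.png

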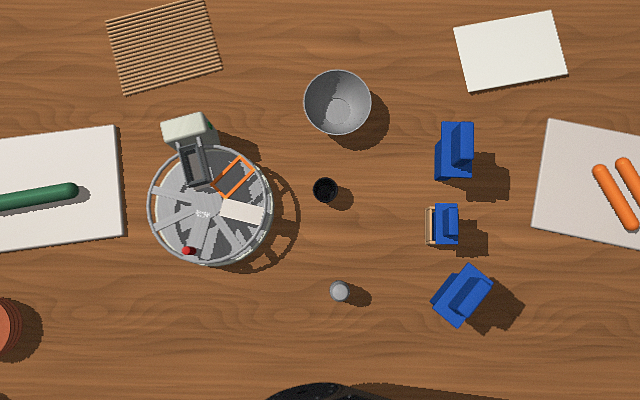

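View pics/side0.png

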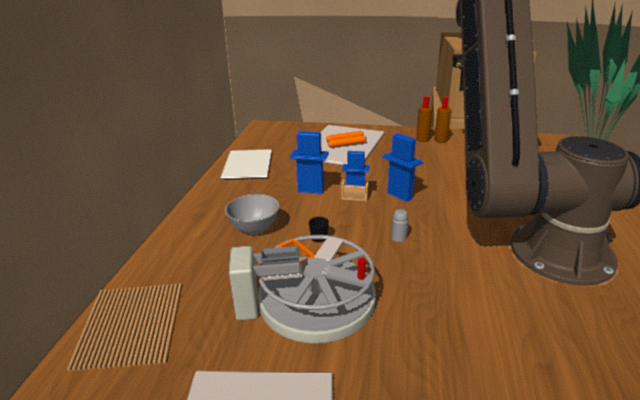

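Candidates for the pusher are the blue ones at top-view (455,150), (445,224) and (462,296). Only (445,224) sits in the wooden stand and it is the smallest, so I choose it. The red bottle caps in the side view are not the knob; the knob is at top (188,251). Next is the check crop and the first measurements.

Run:
```python
from h import *
im=cv2.imread("pics/top0.png");c=imaging.get_calibration("top")
s=cv2.imread("pics/side0.png");cs=imaging.get_calibration("side")
a=cv2.resize(im[100:280,140:285],None,fx=3.3,fy=3.3,interpolation=cv2.INTER_CUBIC)
b=cv2.resize(im[190:260,410:480],None,fx=4,fy=4,interpolation=cv2.INTER_CUBIC)
o=np.zeros((a.shape[0],800,3),np.uint8);o[:,:a.shape[1]]=a;o[:280,500:780]=b;cv2.imwrite("pics/crop.png",o)
def blob(i,lo,hi,box):
    h=cv2.cvtColor(i,cv2.COLOR_BGR2HSV);m=cv2.inRange(h,lo,hi);k=np.zeros_like(m);x0,y0,x1,y1=box;k[y0:y1,x0:x1]=255
    return m&k
def cen(m):
    y,x=np.nonzero(m);return np.array([x.mean(),y.mean()]),len(x),(x.min(),x.max(),y.min(),y.max())
for i,cc,box in((im,c,(160,230,220,270)),(s,cs,(340,240,380,300))):
    h=cv2.cvtColor(i,cv2.COLOR_BGR2HSV);m=(cv2.inRange(h,(0,150,60),(6,255,255))|cv2.inRange(h,(174,150,60),(180,255,255)));k=np.zeros_like(m);k[box[1]:box[3],box[0]:box[2]]=255
    p=cen(m&k);print("knob",p,onz(cc,p[0],112))
for box in((420,195,475,255),(420,110,480,190),(420,258,500,330)):
    m=blob(im,(100,120,0),(130,255,255),box);p=cen(m);print("blue",p,onz(c,p[0],120), cv2.minAreaRect(cv2.findNonZero(m)))
# bystanders and slicer coarse
for n,uv,z in(("bowl",(338,102),65),("cup",(325,190),50),("shaker",(339,290),78),("hub",(209,205),88),("mouth",(195,163),130)):print(n,onz(c,uv,z).round())
```

```text
knob (array([187.75  , 250.2625]), 80, (np.int64(182), np.int64(195), np.int64(246), np.int64(254))) [474.64816653 268.30241259 112.        ]
knob (array([361.14102564, 267.67307692]), 156, (np.int64(358), np.int64(365), np.int64(257), np.int64(279))) [475.71267056 266.02746047 112.        ]
blue (array([445.12228797, 223.24654832]), 1014, (np.int64(432), np.int64(458), np.int64(203), np.int64(244))) [ 530.59282296 -205.55769866  120.        ] ((445.0, 223.5), (41.0, 26.0), 90.0)
blue (array([454.40582524, 150.69514563]), 2060, (np.int64(434), np.int64(473), np.int64(121), np.int64(180))) [ 667.61809899 -225.89615408  120.        ] ((454.0213623046875, 150.88003540039062), (38.425437927246094, 59.03388214111328), 1.9749339818954468)
blue (array([460.96160714, 294.59196429]), 2240, (np.int64(430), np.int64(493), np.int64(263), np.int64(328))) [ 402.17914418 -231.08005731  120.        ] ((460.7073059082031, 293.8658447265625), (40.91752624511719, 58.87751388549805), 38.65980529785156)
bowl [779.  -8.  65.]
cup [600.  16.  50.]
shaker [404. -13.  78.]
hub [562. 239.  88.]
mouth [635. 258. 130.]
```

View pics/crop.png

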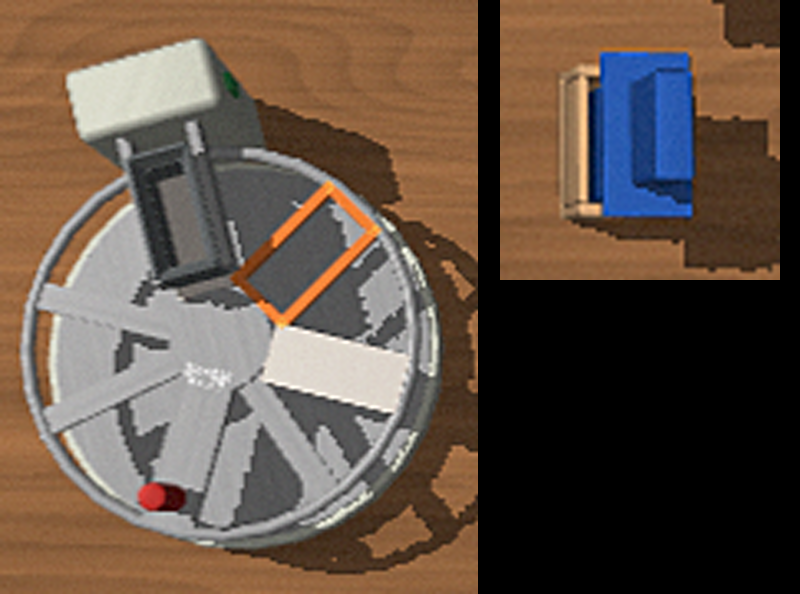

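The crop shows the right pusher: small, collar overhanging the wooden stand at top (445,224). The chute mouth is at about top (194,164), the column top at (184,127), the knob top at (186,250), and the orange frame lies clockwise of the chute. So counter-clockwise is right.

Run:
```python
from h import *
c=imaging.get_calibration("top")
f=lambda x,y:(140+x/3.3-.35,100+y/3.3-.35)
P=[onz(c,f(*p),130) for p in((125,155),(190,145),(235,268),(160,285))];M=np.mean(P,0);print("mouth",M,[p.round() for p in P])
Q=[onz(c,f(*p),126) for p in((68,78),(200,40),(222,98),(82,140))];C=np.mean(Q,0);print("col",C,np.linalg.norm((C-M)[:2]))
kt=onz(c,f(152,496),133);print("knobtop",kt)
a=(C-M)[:2];a/=np.linalg.norm(a);ax=M[:2]-70*a;print("axis",ax,"yaw",np.degrees(np.arctan2(a[1],a[0])),"knob r",np.linalg.norm(kt[:2]-ax))
g=lambda x,y:(410+x/4-.4,190+y/4-.4)
g0=lambda x,y:g(x-500,y)
for n,p,z in(("handle",[(657,70),(692,70),(692,180),(657,180)],145),("collar",[(602,53),(692,53),(692,216),(602,216)],97),("standL",[(560,72),(600,65),(602,215),(564,215)],45)):
    R=[onz(c,g0(*q),z) for q in p];print(n,np.mean(R,0).round(1),[r[:2].round() for r in R])
s=readout.observe();print(np.round(s["ee_rot"],3).tolist(),s["q"])
w=imaging.get_calibration("wrist");print(np.round(np.array(s["ee_rot"]).T@(np.array(w["origin"])-s["tcp_pos"])),np.round(np.array(s["ee_rot"]).T@np.array(w["attitude"]),2).tolist(),w["K"][0][0])
```

```text
mouth [632.98246881 261.16561405 130.        ] [array([666., 292., 130.]), array([672., 256., 130.]), array([602., 227., 130.]), array([592., 269., 130.])]
col [705.58700479 285.49207511 126.        ] 76.57150483058258
knobtop [474.74708993 265.96723942 133.        ]
axis [566.60898523 238.92689382] yaw 18.523646015985243 knob r 95.75901052899839
handle [ 533.1 -213.6  145. ] [array([ 558., -206.]), array([ 558., -222.]), array([ 509., -221.]), array([ 508., -205.])]
collar [ 532.8 -213.8   97. ] [array([ 571., -193.]), array([ 572., -236.]), array([ 495., -234.]), array([ 494., -192.])]
standL [ 533.1 -194.7   45. ] [array([ 568., -184.]), array([ 572., -205.]), array([ 497., -204.]), array([ 496., -185.])]
[[0.955, 0.297, -0.0], [0.297, -0.955, 0.001], [0.0, -0.001, -1.0]] [-7.87576976e+01  2.81607168e+01  8.93460386e+01  7.94010385e-04
  6.25488721e+01 -6.04954769e+00]
[  79.    1. -170.] [[-0.0, 0.96, 0.28], [1.0, 0.0, -0.0], [-0.0, 0.28, -0.96]] 310.6521418413181
```

Measurements agree with the given sizes: column to mouth 76.6 mm (76), knob radius 95.8 mm (95), collar 78 x 42 mm. Moving.

Request:
apply_moves --pt "20 31 14 0 0 -4.2 60" --pt "22 33 12 0 0 -4.2 60" --pt "22 33 10 0 0 -4.2 60" --pt "22 33 10 0 0 -4.2 60" --pt "22 33 10 0 0 -4.2 60" --pt "22 33 10 0 0 -4.2 60" --pt "22 33 0 0 0 -4.2 60" --pt "22 33 0 0 0 -4.2 60"

```text
time: 0.77
tcp_pos: [360.5, -333.1, 281.1]
ee_rot: [[0.959, -0.285, 0.001], [-0.285, -0.959, -0.001], [0.001, 0.001, -1.0]]
wrist_force: [-0.2, -0.9, -0.5]
width: 0.632
grip_force: 0.0
```

Request:
apply_moves --pt "30 27 0 0 0 0 60" --pt "30 27 0 0 0 0 60" --pt "30 27 0 0 0 0 60" --pt "30 27 0 0 0 0 60" --pt "0 27 0 0 0 0 60" --pt "0 0 0 0 0 0 60" --pt "0 0 0 0 0 0 60"

```text
time: 1.35
tcp_pos: [480.0, -198.6, 280.5]
ee_rot: [[0.96, -0.278, -0.001], [-0.278, -0.96, 0.0], [-0.001, 0.0, -1.0]]
wrist_force: [0.3, -0.2, 0.5]
width: 0.63
grip_force: 0.0
```

Run:
```python
from h import *
import pickle
w=imaging.get_calibration("wrist");im=imaging.read_camera("wrist");cv2.imwrite("pics/w1.png",im);pickle.dump(w,open("w1.pkl","wb"))
s=readout.observe();print(s["time"],s["tcp_pos"],s["q"],np.round(s["wrist_force"],1))
print(proj(w,(533,-214,145)),proj(w,(633,261,130)))
```

```text
1.4 [ 479.77693407 -199.62976548  280.58800305] [-2.98688082e+01  1.57258118e+01  9.86815093e+01 -1.76074829e-02
  6.56003348e+01  7.63838326e+01] [-0.  -0.2  0.1]
[321.3787797  129.11698677] [-114.42384535  165.0375099 ]
```

View pics/w1.png

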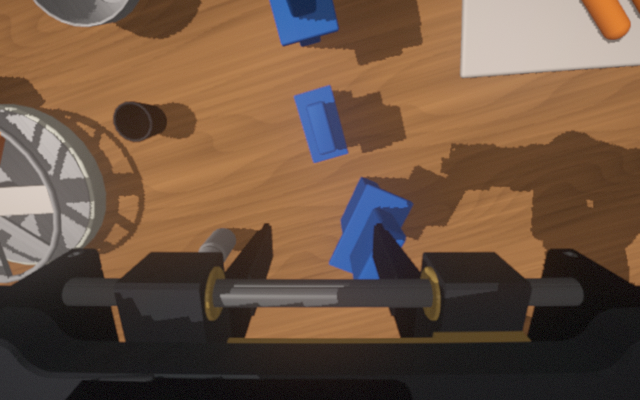

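The wrist view shows the pusher's collar corners at about (295,95), (329,85), (348,155) and (312,163). Its centre is within 2 px of the projected estimate. On to the knob.

Request:
apply_moves --pt "0 38 0 0 0 0 45" --pt "0 39 0 0 0 0 45" --pt "0 39 0 0 0 0 45" --pt "0 39 0 0 0 0 45" --pt "0 39 0 0 0 0 45" --pt "0 39 0 0 0 0 45" --pt "0 39 0 0 0 0 45" --pt "0 39 0 0 0 0 45"

```text
time: 2.07
tcp_pos: [479.9, 111.7, 280.8]
ee_rot: [[0.959, -0.283, 0.0], [-0.283, -0.959, -0.0], [0.001, 0.0, -1.0]]
wrist_force: [0.6, -0.5, 1.0]
width: 0.474
grip_force: 0.0
```

Request:
apply_moves --pt "0 39 0 0 0 0 45" --pt "0 39 0 0 0 0 45" --pt "-2 39 0 0 0 0 45" --pt "-3 36 0 0 0 0 45" --pt "0 0 0 0 0 0 45" --pt "0 0 0 0 0 0 45"

```text
time: 2.57
tcp_pos: [475.0, 264.5, 280.3]
ee_rot: [[0.96, -0.279, -0.0], [-0.279, -0.96, -0.0], [-0.0, 0.001, -1.0]]
wrist_force: [-0.6, -0.3, -0.4]
width: 0.473
grip_force: 0.0
```

Run:
```python
from h import *
import pickle
w=imaging.get_calibration("wrist");im=imaging.read_camera("wrist");cv2.imwrite("pics/w2.png",im);pickle.dump(w,open("w2.pkl","wb"))
s=readout.observe();print(s["time"],s["tcp_pos"],s["q"])
for p in((474.7,266,133),(633,261,130),(566.6,239,88)):print(proj(w,p).round(1))
```

```text
2.6167 [475.14909285 263.46109303 280.36730379] [ 2.20529719e+01  1.78207173e+01  9.56315507e+01 -2.65697662e-02
  6.65842093e+01  1.28371047e+02]
[320.1 182.3]
[277.4  21.9]
[320.4  88.6]
```

View pics/w2.png

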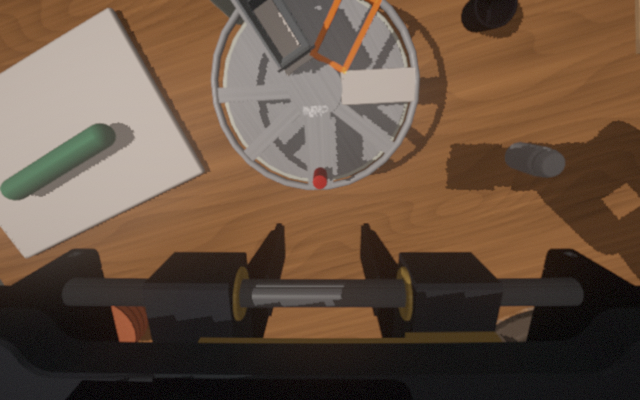

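The knob is at wrist (320,179), as projected (320,182). It sits centred between the fingers, so descend and close.

Request:
apply_moves --pt "0 0 -35 0 0 0 45" --pt "0 0 -35 0 0 0 45" --pt "0 0 -35 0 0 0 45" --pt "0 0 -30 0 0 0 45" --pt "0 0 -25 0 0 0 45" --pt "0 0 -15 0 0 0 45" --pt "0 0 -8 0 0 0 45" --pt "0 0 0 0 0 0 45"

```text
time: 3.28
tcp_pos: [474.9, 262.5, 96.5]
ee_rot: [[0.959, -0.283, -0.002], [-0.283, -0.959, -0.001], [-0.002, 0.002, -1.0]]
wrist_force: [0.3, 0.2, -0.7]
width: 0.474
grip_force: 0.0
```

Request:
apply_moves --pt "0 0 0 0 0 0 12" --pt "0 0 0 0 0 0 12" --pt "0 0 0 0 0 0 12" --pt "0 0 0 0 0 0 12" --pt "0 0 0 0 0 0 12" --pt "0 0 0 0 0 0 12" --pt "0 0 0 0 0 0 12"

```text
time: 3.87
tcp_pos: [475.2, 264.6, 98.4]
ee_rot: [[0.96, -0.281, 0.001], [-0.281, -0.96, 0.001], [0.001, -0.001, -1.0]]
wrist_force: [-0.3, 1.8, 5.9]
width: 0.164
grip_force: 30.0
```

Request:
apply_moves --pt "-2 -8.2 0 0 0 5 12" --pt "-1.3 -8.2 0 0 0 5 12" --pt "-0.5 -8.3 0 0 0 5 12" --pt "0.2 -8.3 0 0 0 5 12" --pt "1 -8.2 0 0 0 5 12" --pt "1.6 -8.2 0 0 0 5 12" --pt "2.3 -8 0 0 0 5 12" --pt "3.1 -7.8 0 0 0 5 12"

```text
time: 4.53
tcp_pos: [484.2, 200.0, 98.6]
ee_rot: [[0.914, 0.406, 0.011], [0.406, -0.914, 0.003], [0.011, 0.002, -1.0]]
wrist_force: [23.2, 8.0, -9.4]
width: 0.165
grip_force: 30.0
```

Request:
apply_moves --pt "3.7 -7.4 0 0 0 5 12" --pt "4.3 -7.1 0 0 0 5 12" --pt "5 -6.7 0 0 0 5 12" --pt "5.5 -6.3 0 0 0 5 12" --pt "0 0 0 0 0 0 12" --pt "0 0 0 0 0 0 12" --pt "0 0 0 0 0 0 12"

```text
time: 5.12
tcp_pos: [501.3, 173.3, 98.7]
ee_rot: [[0.723, 0.69, 0.008], [0.69, -0.723, 0.003], [0.008, 0.003, -1.0]]
wrist_force: [12.4, 15.1, -2.6]
width: 0.168
grip_force: 30.0
```

Request:
apply_moves --pt "0 0 0 0 0 0 45" --pt "0 0 0 0 0 0 45" --pt "0 0 0 0 0 0 45" --pt "0 0 0 0 0 0 45" --pt "0 0 0 0 0 0 45" --pt "0 0 20 0 0 0 45" --pt "0 0 40 0 0 0 45" --pt "0 0 40 0 0 0 45"

```text
time: 5.78
tcp_pos: [496.8, 171.2, 198.0]
ee_rot: [[0.723, 0.691, -0.003], [0.691, -0.723, -0.001], [-0.003, -0.002, -1.0]]
wrist_force: [0.6, 0.4, -0.1]
width: 0.473
grip_force: 0.0
```

Request:
apply_moves --pt "20 0 30 0 0 -6 60" --pt "20 0 30 0 0 -6 60" --pt "15 0 15 0 0 -6 60" --pt "0 0 0 0 0 0 60" --pt "0 0 0 0 0 0 60"

```text
time: 6.2
tcp_pos: [552.5, 171.3, 272.3]
ee_rot: [[0.9, 0.435, 0.0], [0.435, -0.9, -0.0], [-0.0, 0.0, -1.0]]
wrist_force: [-0.1, 0.2, -1.0]
width: 0.631
grip_force: 0.0
```

Run:
```python
from h import *
import pickle
w=imaging.get_calibration("wrist");im=imaging.read_camera("wrist");t=imaging.read_camera("top");cv2.imwrite("pics/t3.png",t);cv2.imwrite("pics/w3raw.png",im);pickle.dump(w,open("w3.pkl","wb"))
o=np.zeros((400,800,3),np.uint8);o[:,:400]=cv2.resize(im[:200,220:420],None,fx=2,fy=2);o[:,400:]=cv2.resize(t[100:280,130:310],(400,400));cv2.imwrite("pics/c3.png",o)
s=readout.observe();print(s["time"],s["tcp_pos"],s["q"])
c=imaging.get_calibration("top")
for p in((633,261,130),(705.6,285.5,126),(566.6,239,88)):print(proj(w,p).round(1),proj(c,p).round(1))
```

```text
6.3 [551.38887128 171.36348134 271.1151257 ] [ 1.07130406e+01  2.12892176e+01  9.17444349e+01 -4.82938267e-03
  6.71326257e+01  7.48760853e+01]
[272.7  67.2] [193.5 164.2]
[280.6 -22.8] [183.  126.6]
[272.9 136.9] [209.2 202.7]
```

View pics/c3.png

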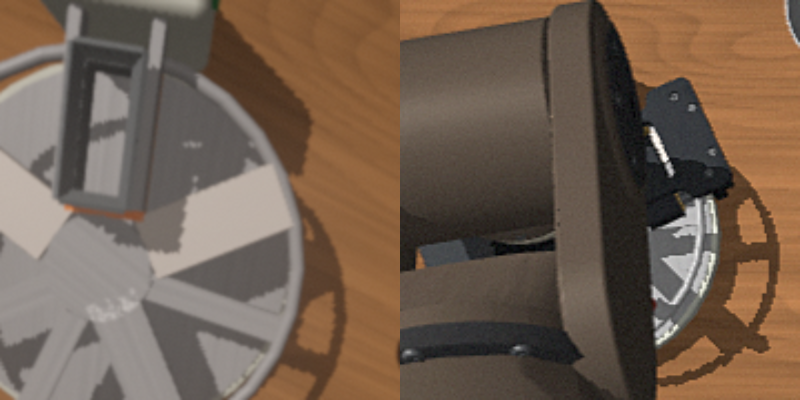

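The orange edge now shows under the chute and the cassettes stand symmetrically either side, so the click has happened. I'll take one close look at the mouth for precise pose.

Request:
apply_moves --pt "18 27 -7 0 0 -3.5 60" --pt "18 27 -7 0 0 -3.5 60" --pt "17 26 -6 0 0 0 60" --pt "0 0 0 0 0 0 60" --pt "0 0 0 0 0 0 60" --pt "0 0 0 0 0 0 60"

```text
time: 6.8
tcp_pos: [604.6, 251.2, 251.5]
ee_rot: [[0.947, 0.322, -0.002], [0.322, -0.947, -0.001], [-0.002, 0.0, -1.0]]
wrist_force: [0.1, 0.5, -0.1]
width: 0.631
grip_force: 0.0
```

Run:
```python
from h import *
import pickle
w=imaging.get_calibration("wrist");im=imaging.read_camera("wrist");cv2.imwrite("pics/w4raw.png",im);pickle.dump(w,open("w4.pkl","wb"))
s=readout.observe();print(s["time"],s["tcp_pos"],np.round(s["ee_rot"],3).tolist())
p=proj(w,(633,261,130));print(p)
u,v=int(p[0])-65,max(0,int(p[1])-65);print(u,v)
cv2.imwrite("pics/c4.png",cv2.resize(im[v:v+130,u:u+130],None,fx=4.5,fy=4.5,interpolation=cv2.INTER_CUBIC))
```

```text
6.85 [604.82222864 250.89888766 252.19987455] [[0.947, 0.321, -0.001], [0.321, -0.947, -0.001], [-0.001, 0.0, -1.0]]
[321.13505413 156.62165665]
256 91
```

View pics/c4.png

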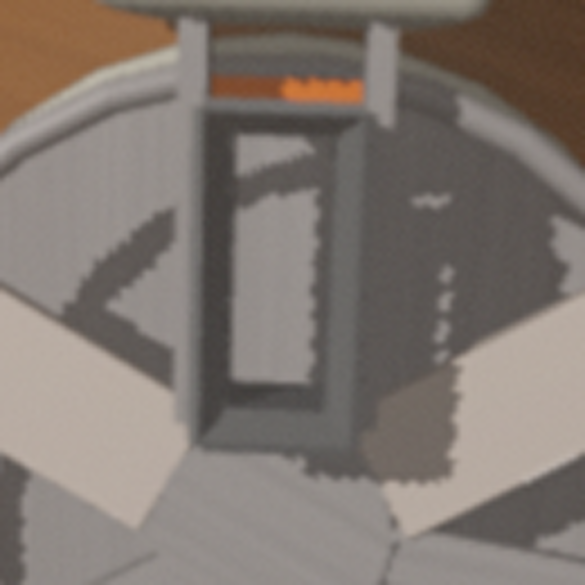

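The crop shows the mouth rim at about (195-372, 108) top and (190-358, 449) bottom in crop pixels, with the throat clear and the plate open under it.

Run:
```python
from h import *
import pickle
w=pickle.load(open("w4.pkl","rb"));f=lambda x,y:(256+x/4.5-.39,91+y/4.5-.39)
P=[onz(w,f(*p),130) for p in((196,108),(370,112),(358,450),(192,447))];P=np.array(P)[:,:2]
print(P.mean(0),[np.linalg.norm(P[i]-P[i-1]).round(1) for i in range(4)])
d=(P[0]+P[1]-P[2]-P[3])/2;print("yaw",np.degrees(np.arctan2(d[1],d[0])))
for n,a,z in(("throat bottom",((232,135),(322,135),(322,385),(230,385)),94),("throat top",((206,112),(337,116),(325,408),(228,408)),122)):
  Q=np.array([onz(w,f(*p),z)[:2] for p in a]);print(n,Q.mean(0),[np.linalg.norm(Q[i]-Q[i-1]).round(1) for i in range(4)])
# yaw from long straight edges (right wall)
for a,b in(((370,112),(358,450)),((202,120),(192,440)),((337,120),(325,405))):
  A,B=onz(w,f(*a),130),onz(w,f(*b),130);e=A-B;print(np.degrees(np.arctan2(e[1],e[0])))
# collar/handle from w1
w=pickle.load(open("w1.pkl","rb"))
Q=np.array([onz(w,p,97)[:2] for p in((295,95),(330,85),(348,155),(313,163))]);print("collar",Q.mean(0),[np.linalg.norm(Q[i]-Q[i-1]).round(1) for i in range(4)])
d=(Q[0]+Q[1]-Q[2]-Q[3]);print(np.degrees(np.arctan2(d[1],d[0])))
c=imaging.get_calibration("top")
```

```text
[634.36520162 264.99651074] [np.float64(71.4), np.float64(35.2), np.float64(71.2), np.float64(36.0)]
yaw 17.18720506129541
throat bottom [633.40437166 265.7995515 ] [np.float64(58.7), np.float64(20.6), np.float64(58.6), np.float64(22.1)]
throat top [636.79447012 267.01641303] [np.float64(63.6), np.float64(27.3), np.float64(62.7), np.float64(21.4)]
17.47265828299425
15.828491366029343
16.714319257982392
collar [ 533.06370387 -214.25385913] [np.float64(77.3), np.float64(39.4), np.float64(78.9), np.float64(41.2)]
-1.310456023030782
```

Mouth at about (633.5, 264.5), yaw about 17.3°; the throat measures 58.7 x 22 mm, as given. Pusher at (533, -214), yaw about -1°. Going for the pusher.

Request:
apply_moves --pt "-6 -36 0 0 0 0 60" --pt "-6 -39 0 0 0 -2 60" --pt "-6 -39 0 0 0 -2 60" --pt "-6 -39 0 0 0 -2 60" --pt "-6 -39 0 0 0 -2 60" --pt "-6 -39 0 0 0 -2 60" --pt "-6 -39 0 0 0 -2 60" --pt "-6 -39 0 0 0 -2 60"

```text
time: 7.52
tcp_pos: [556.1, -59.7, 253.3]
ee_rot: [[0.997, 0.08, 0.001], [0.08, -0.997, -0.0], [0.001, 0.0, -1.0]]
wrist_force: [1.7, -0.2, -0.7]
width: 0.631
grip_force: 0.0
```

Request:
apply_moves --pt "-6 -39 0 0 0 -2 60" --pt "-6 -39 0 0 0 -2 60" --pt "-6 -39 0 0 0 -1.7 60" --pt "-6 -39 0 0 0 0 60" --pt "0 0 0 0 0 0 60" --pt "0 0 0 0 0 0 60"

```text
time: 8.02
tcp_pos: [532.2, -215.5, 252.9]
ee_rot: [[1.0, -0.021, 0.0], [-0.021, -1.0, -0.0], [0.0, 0.0, -1.0]]
wrist_force: [-1.1, 0.4, 0.5]
width: 0.63
grip_force: 0.0
```

Run:
```python
from h import *
import pickle
w=imaging.get_calibration("wrist");im=imaging.read_camera("wrist")
s=readout.observe();print(s["time"],s["tcp_pos"],np.round(s["ee_rot"],3).tolist(),s["q"])
p=proj(w,(533,-214,145)).astype(int);print(p)
u,v=p[0]-70,max(0,p[1]-70);print(u,v)
cv2.imwrite("pics/c5.png",cv2.resize(im[v:v+140,u:u+140],None,fx=4,fy=4,interpolation=cv2.INTER_CUBIC));pickle.dump(w,open("w5.pkl","wb"))
```

```text
8.0667 [ 532.62562926 -214.08200044  252.88287633] [[1.0, -0.02, 0.0], [-0.02, -1.0, 0.0], [0.0, -0.0, -1.0]] [-2.84904421e+01  2.18422277e+01  9.37853844e+01  3.02327407e-03
  6.43731110e+01  6.26262361e+01]
[319 190]
249 120
```

View pics/c5.png

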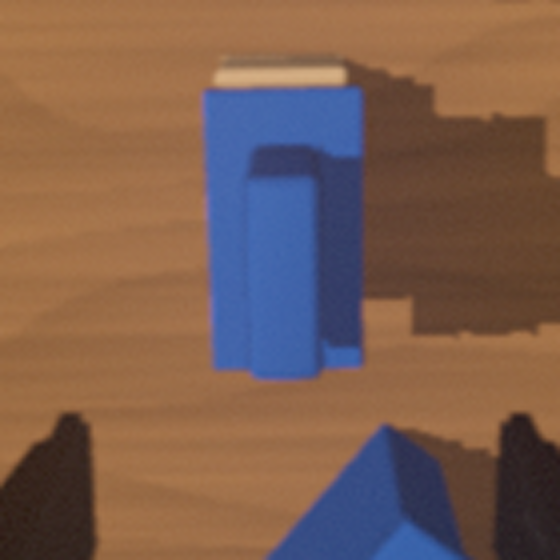

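The close crop confirms the small pusher, centred between the fingers at wrist (319,189), which is where it was projected. Descend and grip.

Request:
apply_moves --pt "0 0 -35 0 0 0 60" --pt "0 0 -35 0 0 0 60" --pt "0 0 -30 0 0 0 60" --pt "0 0 -22 0 0 0 60" --pt "0 0 -15 0 0 0 60" --pt "0 0 -8 0 0 0 60" --pt "0 0 -2.5 0 0 0 60" --pt "0 0 0 0 0 0 60"

```text
time: 8.73
tcp_pos: [533.8, -212.8, 105.4]
ee_rot: [[1.0, -0.017, -0.0], [-0.017, -1.0, -0.0], [-0.0, 0.0, -1.0]]
wrist_force: [-0.8, 0.5, 0.6]
width: 0.63
grip_force: 0.0
```

Request:
apply_moves --pt "0 0 0 0 0 0 14" --pt "0 0 0 0 0 0 14" --pt "0 0 0 0 0 0 14" --pt "0 0 0 0 0 0 14" --pt "0 0 0 0 0 0 14" --pt "0 0 0 0 0 0 14" --pt "0 0 0 0 0 0 14" --pt "0 0 0 0 0 0 14"

```text
time: 9.4
tcp_pos: [533.7, -213.5, 105.2]
ee_rot: [[1.0, -0.018, -0.0], [-0.018, -1.0, -0.0], [0.0, 0.0, -1.0]]
wrist_force: [-0.5, -0.4, 1.2]
width: 0.188
grip_force: 30.0
```

Request:
apply_moves --pt "0 0 6 0 0 0 14" --pt "0 0 12 0 0 0 14" --pt "0 0 18 0 0 0 14" --pt "0 0 24 0 0 0 14" --pt "0 0 28 0 0 0 14" --pt "0 0 30 0 0 0 14" --pt "0 0 28 0 0 0 14" --pt "0 0 18 0 0 0 14"

```text
time: 10.07
tcp_pos: [533.9, -213.5, 272.3]
ee_rot: [[1.0, -0.018, 0.002], [-0.018, -1.0, -0.001], [0.002, 0.001, -1.0]]
wrist_force: [0.5, 0.3, -2.9]
width: 0.189
grip_force: 30.0
```

Request:
apply_moves --pt "3 12 4 0 0 0 14" --pt "5 22 0 0 0 0 14" --pt "6 28 0 0 0 2 14" --pt "6 30 0 0 0 2 14" --pt "6 30 0 0 0 2 14" --pt "6 30 0 0 0 2 14" --pt "6 30 0 0 0 2 14" --pt "6 30 0 0 0 2 14"

```text
time: 10.73
tcp_pos: [577.3, 0.8, 272.3]
ee_rot: [[0.981, 0.192, -0.002], [0.192, -0.981, 0.0], [-0.001, -0.001, -1.0]]
wrist_force: [-0.2, -1.2, -1.8]
width: 0.188
grip_force: 30.0
```

Request:
apply_moves --pt "6 30 0 0 0 2 14" --pt "6 30 0 0 0 2 14" --pt "6 30 0 0 0 2.3 14" --pt "7 30 0 0 0 0 14" --pt "7 30 0 0 0 0 14" --pt "7 30 0 0 0 0 14" --pt "7 28 0 0 0 0 14" --pt "5 18 0 0 0 0 14"

```text
time: 11.4
tcp_pos: [628.1, 227.8, 271.9]
ee_rot: [[0.954, 0.299, -0.002], [0.299, -0.954, -0.0], [-0.002, -0.001, -1.0]]
wrist_force: [0.7, -0.3, -1.8]
width: 0.186
grip_force: 30.0
```

Request:
apply_moves --pt "5 9 0 0 0 0 14" --pt "0 0 0 0 0 0 14" --pt "0 0 0 0 0 0 14" --pt "0 0 0 0 0 0 14"

```text
time: 11.73
tcp_pos: [633.4, 232.5, 272.9]
ee_rot: [[0.955, 0.297, -0.001], [0.297, -0.955, -0.001], [-0.001, 0.0, -1.0]]
wrist_force: [0.2, -0.6, -1.7]
width: 0.189
grip_force: 30.0
```

Run:
```python
from h import *
import pickle
w=imaging.get_calibration("wrist");im=imaging.read_camera("wrist");t=imaging.read_camera("side");cv2.imwrite("pics/w6raw.png",im);cv2.imwrite("pics/s6raw.png",t);pickle.dump(w,open("w6.pkl","wb"))
for _ in range(3):
  s=readout.observe();print(s["time"],s["tcp_pos"],np.round(s["ee_rot"],4).tolist(),s["width"],np.round(s["wrist_force"],1))
o=np.zeros((600,800,3),np.uint8);o[:300,:480]=cv2.resize(im[:150,200:440],None,fx=2,fy=2);o[300:600,:400]=cv2.resize(t[200:320,210:370],(400,300));cv2.imwrite("pics/c6.png",o)
print(proj(w,(633.5,264.5,130)))
```

```text
11.8333 [633.5888587  232.36439518 273.28933739] [[0.9552, 0.296, -0.0001], [0.296, -0.9552, -0.0002], [-0.0001, 0.0002, -1.0]] 0.1883828211578473 [ 0.6  0.1 -2.1]
11.8333 [633.5888587  232.36439518 273.28933739] [[0.9552, 0.296, -0.0001], [0.296, -0.9552, -0.0002], [-0.0001, 0.0002, -1.0]] 0.1883828211578473 [ 0.6  0.1 -2.1]
11.8333 [633.5888587  232.36439518 273.28933739] [[0.9552, 0.296, -0.0001], [0.296, -0.9552, -0.0002], [-0.0001, 0.0002, -1.0]] 0.1883828211578473 [ 0.6  0.1 -2.1]
[291.65960395 173.07818811]
```

View pics/c6.png

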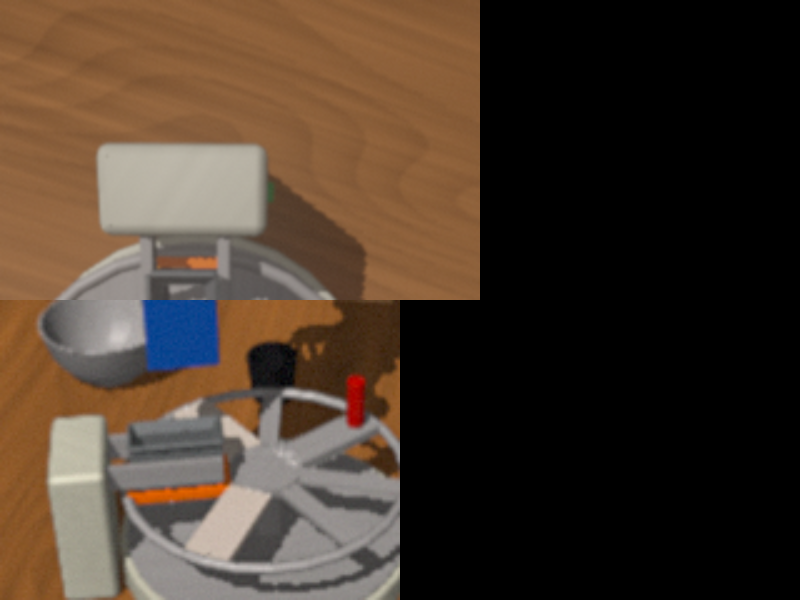

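The pusher is held upright. The side view shows the orange frame under the chute and the red knob past the axis. The column top, centred at about wrist (291,94), is parallel to the tool, so the yaw matches. A quick numeric cross-check of the mouth follows.

Run:
```python
from h import *
import pickle
w=pickle.load(open("w6.pkl","rb"));d=np.array([.9552,.296])
Q=np.array([onz(w,(200+x/2-.25,y/2-.25),126)[:2] for x,y in((98,143),(267,143),(267,236),(98,236))]);C=Q.mean(0);print(C,[np.linalg.norm(Q[i]-Q[i-1]).round(1) for i in range(4)],"mouth",C-76*d)
# pusher foot in the side view: blue bottom edge
t=cv2.imread("pics/s6raw.png");cs=imaging.get_calibration("side");h=cv2.cvtColor(t,cv2.COLOR_BGR2HSV)
m=cv2.inRange(h,(100,120,0),(130,255,255));m[:,:255]=0;m[:,310:]=0;m[:190]=0;m[240:]=0
r=cv2.minAreaRect(cv2.findNonZero(m));ys,xs=np.nonzero(m);print(xs.min(),xs.max(),ys.max())
R=np.array([[.9552,.296,0],[.296,-.9552,0],[0,0,-1]])
for sx in(-28,28):
  for sy in(-10,10): print(sx,sy,proj(cs,np.array([633.6,232.4,273.3-99.2])+R@[sx,sy,0]).round(1))
```

```text
[707.4159927  286.38216778] [np.float64(43.6), np.float64(80.9), np.float64(43.4), np.float64(84.0)] mouth [634.8207927  263.88616778]
260 309 227
-28 -10 [297.7 226.2]
-28 10 [296.8 220.8]
28 -10 [268.9 228.7]
28 10 [268.6 223.2]
```

Request:
apply_moves --pt "0.3 10 0 0 0 0 14" --pt "0.3 14 0 0 0 0 14" --pt "0.2 8 -6 0 0 0 14" --pt "0 0 -14 0 0 0 14" --pt "0 0 -10 0 0 0 14" --pt "0 0 -4 0 0 0 14" --pt "0 0 0 0 0 0 14" --pt "0 0 0 0 0 0 14"

```text
time: 12.5
tcp_pos: [634.6, 265.6, 239.1]
ee_rot: [[0.955, 0.297, -0.0], [0.297, -0.955, -0.0], [-0.0, 0.0, -1.0]]
wrist_force: [0.5, -0.4, -1.8]
width: 0.188
grip_force: 30.0
```

Request:
apply_moves --pt "0 0 -3 0 0 0 14" --pt "0 0 -3 0 0 0 14" --pt "0 0 -3 0 0 0 14" --pt "0 0 -3 0 0 0 14" --pt "0 0 0 0 0 0 14"

```text
time: 12.92
tcp_pos: [634.3, 265.4, 226.5]
ee_rot: [[0.955, 0.297, -0.001], [0.297, -0.955, -0.0], [-0.001, 0.0, -1.0]]
wrist_force: [0.8, -0.0, -1.6]
width: 0.192
grip_force: 30.0
```

Request:
apply_moves --pt "0 0 -2 0 0 0 14" --pt "0 0 -2 0 0 0 14" --pt "0 0 -2 0 0 0 14" --pt "0 0 0 0 0 0 14"

```text
time: 13.25
tcp_pos: [634.4, 265.5, 220.7]
ee_rot: [[0.955, 0.297, -0.001], [0.297, -0.955, -0.0], [-0.001, 0.0, -1.0]]
wrist_force: [0.5, 1.0, -1.7]
width: 0.185
grip_force: 30.0
```

Request:
apply_moves --pt "0 0 -2 0 0 0 14" --pt "0 0 -2 0 0 0 14" --pt "0 0 -2 0 0 0 14" --pt "0 0 0 0 0 0 14"

```text
time: 13.58
tcp_pos: [634.3, 265.5, 214.6]
ee_rot: [[0.955, 0.297, -0.001], [0.297, -0.955, -0.0], [-0.001, 0.0, -1.0]]
wrist_force: [-0.3, -0.2, -1.5]
width: 0.188
grip_force: 30.0
```

Request:
apply_moves --pt "0 0 -3 0 0 0 14" --pt "0 0 -3 0 0 0 14" --pt "0 0 -3 0 0 0 14" --pt "0 0 -3 0 0 0 14" --pt "0 0 -3 0 0 0 14" --pt "0 0 0 0 0 0 14"

```text
time: 14.08
tcp_pos: [634.3, 265.4, 199.3]
ee_rot: [[0.955, 0.297, -0.001], [0.297, -0.955, -0.0], [-0.001, 0.0, -1.0]]
wrist_force: [0.6, 0.0, -1.9]
width: 0.188
grip_force: 30.0
```

Request:
apply_moves --pt "0 0 -2 0 0 0 14" --pt "0 0 -2 0 0 0 14" --pt "0 0 -2 0 0 0 14" --pt "0 0 -2 0 0 0 14" --pt "0 0 -2 0 0 0 14" --pt "0 0 0 0 0 0 14"

```text
time: 14.58
tcp_pos: [634.3, 265.5, 189.7]
ee_rot: [[0.955, 0.297, -0.001], [0.297, -0.955, -0.0], [-0.001, 0.0, -1.0]]
wrist_force: [-0.8, 0.0, -2.4]
width: 0.191
grip_force: 30.0
```

Foot at about 90 mm, entering the frame; no contact force. Continue to tcp z of about 157.

Request:
apply_moves --pt "0 0 -2 0 0 0 14" --pt "0 0 -3 0 0 0 14" --pt "0 0 -3 0 0 0 14" --pt "0 0 -3 0 0 0 14" --pt "0 0 -3 0 0 0 14" --pt "0 0 -2 0 0 0 14" --pt "0 0 0 0 0 0 14"

```text
time: 15.17
tcp_pos: [634.3, 265.5, 173.5]
ee_rot: [[0.955, 0.297, -0.001], [0.297, -0.955, -0.0], [-0.001, 0.0, -1.0]]
wrist_force: [-0.4, 0.4, -2.1]
width: 0.188
grip_force: 30.0
```

Request:
apply_moves --pt "0 0 -3 0 0 0 14" --pt "0 0 -3 0 0 0 14" --pt "0 0 -3 0 0 0 14" --pt "0 0 -3 0 0 0 14" --pt "0 0 -3 0 0 0 14" --pt "0 0 -2 0 0 0 14" --pt "0 0 0 0 0 0 14" --pt "0 0 0 0 0 0 14"

```text
time: 15.83
tcp_pos: [634.5, 265.5, 157.1]
ee_rot: [[0.955, 0.297, -0.0], [0.297, -0.955, -0.0], [-0.0, 0.0, -1.0]]
wrist_force: [0.3, 0.3, -1.1]
width: 0.188
grip_force: 30.0
```

Run:
```python
from h import *
t=imaging.read_camera("side");s=readout.observe();print(s["time"],s["tcp_pos"],np.round(s["wrist_force"],1),s["width"])
cv2.imwrite("pics/c7.png",cv2.resize(t[170:350,190:430],None,fx=3.3,fy=3.3))
```

```text
15.8833 [634.55109106 265.5579422  157.23091506] [ 0.8 -0.1 -2.5] 0.18839998982682346
```

View pics/c7.png

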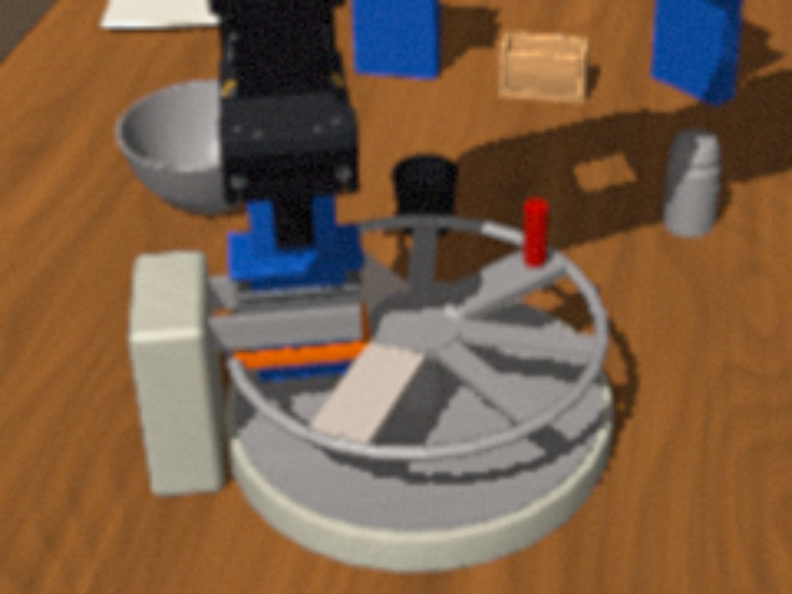

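The blue foot shows below the orange frame (crop (300,373)) and the collar is clear above the rim (crop (295,270) against a rim at about 295). The bowl, cup and shaker have not moved. Handing in.

```bash
python3 -c "
from rig import bot
print(bot.close_job())"
```

```text
the job is handed in; nothing more can be done
None
```

I turned the cutter plate one click and passed the small pusher down through the orange frame: its foot is about 22 mm below the plate and its collar about 13 mm clear of the chute rim. The gripper still holds it, the bowl, cup and shaker stayed put, and I handed the job in at about 16 s; no verdict came back.

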